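# Slide a frame moulding past the post into its storage bay

## Task

Push the long light-wood picture-frame moulding across the table with the fingertips: swing it round by nudging its ends until it can pass the round post, then slide it lengthwise into the empty bay until it is fully home against the end stop. Only push it: it must stay flat on the table and never be lifted. Leave the short offcut in the other bay, the mug, the bottle and the roll of tape where they are.

Things in the scene. Friction and masses are not known exactly. Their poses are not given: they have to be found in the camera images.
- moulding: Loose straight length of light-wood frame moulding, 260 mm long (its y axis), 30 mm wide (x), 25 mm high (z), about 0.15 kg, lying flat on the table. Both ends are alike. Origin: centre of its underside. Wood on laminate: it slides with ordinary friction and stops when no longer pushed.
- rack: Fixed rack, no floor: 3 plywood strips 14 mm thick, 214 long, 32 high, and an end strip make two bays side by side, open on top, each 50 mm wide, 200 deep, mouths not flared. Origin: on the table, mid-mouth of the EMPTY bay. +y points into the bays (mouth y = 0, stop y = 200 mm), x across: empty bay x = -25 to 25 mm, the offcut's bay 39 to 89.
- stop (a point): Point on the table at the middle of the end stop's face of the empty bay, axes as the rack's. A moulding that is fully home touches it with one end; its middle is then 130 mm before this point, and it sticks out 60 mm from the mouth.
- post: Fixed round post, dark with a black rubber cap, 28 mm in diameter, 55 high. It stands 35 to 45 mm before the mouth of the empty bay (rack y -45 to -35 mm), on the side away from the offcut, 40 to 46 mm off the bay's middle line (rack x -46 to -40 mm). A moulding on the middle line passes it with some 11 mm to spare. Origin: centre of its foot.
- offcut: Bystander: loose short dark-wood offcut, 130 x 30 x 25 mm, lying in the other bay. Origin: centre of its underside, y along its length.
- mug: Bystander: loose white mug, 80 mm in diameter, 85 mm high, handle to its +y. Origin: centre of its underside.
- bottle: Bystander: loose clear bottle with a blue cap, 66 mm in diameter, 190 mm high. Origin: centre of its underside.
- tape: Bystander: loose flat roll of brown tape lying on its side, 92 mm in diameter, 24 mm high. Origin: centre of its underside.

How it is judged (in metres and radians):
At the end, for the whole second after the job is handed in: The long moulding lies flat and at rest in the empty bay, between its two strips, either end first, with its inner end within 10 mm of the end stop (y of moulding in the frame of rack between 0.06 and 0.075 m and x of moulding in the frame of rack between -0.015 and 0.015 m and angle between the y axis of moulding and the y axis of rack, either way round below 0.12 rad and height (world z) of moulding below 0.005 m and angle between moulding's own z axis and vertical below 0.08 rad and linear speed of moulding below 0.01 m/s and angular speed of moulding below 0.1 rad/s); the robot touches nothing.
It fails at once if the long moulding is lifted off the table (height (world z) of moulding above 0.012 m).
It fails at once if the long moulding is tipped up or rolled over (angle between moulding's own z axis and vertical above 0.25 rad).
It fails at once if the offcut, mug, bottle or tape roll is pushed more than 25 mm away or knocked over (distance of any of offcut, mug, bottle, tape from where it was at the start of the episode above 0.025 m or angle between any of offcut, mug, bottle, tape's own z axis and vertical above 0.5 rad).
It also fails if it takes over 54 s, if anything falls off the work surface, if the arm or the gripper's body presses on something with over 40 N, if the wrist force passes 120 N, or if a joint passes its speed limit or range.

## Robot

A 7-joint arm with a two-finger parallel gripper is mounted at the origin on the work surface. World frame = base frame: x ahead of the robot, y to its left, z up, the work surface at z = 0. Lengths are in mm, angles in rad, forces in N, time in s.
With the tool pointing down it reaches from about 400 to 850 mm from the base axis. Payload 4.4 kg.
Tool frame: the origin (TCP) lies midway between the tips of the shut fingers; the grasp point (between the pads) lies 19 mm behind it; z points along the fingers, x is the direction in which the jaws open and shut, and the axes are right-handed (so a half turn about z gives the same grasp; the last joint's range is limited). The gripper opens to 94 mm and grips with 3 to 60 N. Pads are 16 mm wide; open, the fingers measure 119 mm over their backs; the gripper's body (75 mm by 177 mm) begins 78 mm behind the grasp point.
Start: joints at [-1.346, 0.628, 0.038, 1.517, -0.027, 0.996, -0.02], TCP at [186.342, 622.732, 205.478] pointing down, gripper open.
Joint ranges: [-3.06, 3.06], [-0.37, 2.12], [-1.25, 1.32], [0.18, 2.47], [-1.1, 4.24], [0.23, 1.98], [-2.94, 2.94]. Speed limits (rad/s): [2.57, 2.57, 3.14, 3.14, 3.14, 3.14, 3.14].

## Interface

Orientations are given as [roll, pitch, yaw] about the fixed x, y, z axes, in that order (R = Rz(yaw) Ry(pitch) Rx(roll)).
In Python, from plant import bot, camera, get_calibration, job gives the robot as it stands.
- The arm moves only by the tool apply_moves, never from a script. Its argument "steps" is a list of rows, each a list of 7 numbers: the shift along the tool's x, y, z scaled (see below), then the turn, a rotation vector about the tool's x, y, z scaled (see below), then the opening, from -1 (shut) to 1 (fully open), so that 0 is half open. A call has 1 to 8 rows; each row is the pose to reach, as a shift and turn from the pose commanded when the call began, along the tool's axes at that moment; what a row does not reach only later rows make up. The controller multiplies each number of a shift by 1000 mm and each number of a turn by 60 degrees. A row lasts 1/10 s, in which the tool goes at most 50 mm and 8.59 degrees, less where a joint would pass 70% of its speed; a pose out of reach is approached as far as the arm can. A call with a number of a shift or a turn outside -1 to 1 is refused whole. A call with a gripper value outside its range is refused whole. The fingers move at their own pace and stop on an object; "squeeze" is the grip in N (left out, the last holds). Time passes only in rows, so rows that repeat a pose let the fingers close. It gives the time, the measured TCP pose, the force and the opening at its end, in the units of the state.
- bot.get_obs(): the state, without advancing time (a new reading comes with each control period).
- camera(name): name is "scene" or "top" or "wrist"; returns (picture, depth): 400x640x3 uint8, red, green, blue; 400x640 float32, mm along the optical axis (not along the pixel's ray), 0 where there is no reading.
- get_calibration(name): a dict with "fx", "fy", "cx", "cy" (pixels), "rvec" (rotation vector, rad) and "tvec" (3), from world to camera coordinates, as OpenCV has them. Camera axes: x right, y down, z forward; pixel columns grow to the right and rows downward; lengths in mm; the calibration is good to about 2 mm. A picture is of the moment at which its call begins: read the wrist's pose just before it. get_calibration takes no time and is no camera call; for the wrist camera it gives the pose at the moment of the call.
- job.finish_job(): hands the job in, once; it reports no verdict.
The state is a dict: "time_s": time; "q": joint angles; "dq": joint speeds; "joint_efforts": joint torques, N m; "tcp_pos": TCP position; "eef_rot": TCP orientation; "contact_force": force on the tool from outside, world axes, zero at the start; "wrist_torque": the same for the moment, N m; "finger_gap": finger opening in mm.
Only numpy, scipy, OpenCV 4.12 (cv2) and the standard library are available. Lean on these libraries where they do the work, as an engineer would, in place of code of your own. Each camera call takes 0.05 s, during which the arm holds its last target.

## Working session

There is one attempt and no reset: what is moved stays moved. The work goes in short steps, Python scripts to look and compute and a tool call to move; the robot and the scene stay as the last step left them, time stands still between calls to the robot, and variables do not carry over. Pictures are saved under pics/ and viewed, and the job is handed in when it is done.

Besides the shell and the picture viewer there is one more tool, called after "Emit:" as name(argument=value, ...), one argument or row to a line, values as JSON. apply_moves: Moves the arm, as the interface text tells. Its arguments: {"type":"object","properties":{"steps":{"type":"array"},"squeeze":{"type":"number"}},"required":["steps"]}

```bash
mkdir -p pics; ls
cat > h.py <<'E'
import numpy as np, cv2
from plant import bot, camera, get_calibration, job
def snap(name,fn):
    c=get_calibration(name); p,d=camera(name)
    cv2.imwrite('pics/'+fn+'.png',cv2.cvtColor(p,cv2.COLOR_RGB2BGR)); np.savez('pics/'+fn+'.npz',p=p,d=d,**{k:np.array(v) for k,v in c.items()})
    return p,d,c
def world(c,u,v,z=None,d=None):
    R,_=cv2.Rodrigues(np.array(c['rvec'],float)); t=np.array(c['tvec'],float).ravel()
    ray=np.stack([(np.asarray(u,float)-c['cx'])/c['fx'],(np.asarray(v,float)-c['cy'])/c['fy'],np.ones_like(np.asarray(u,float))],-1)
    C=-R.T@t
    w=ray@R
    if d is not None: return C+w*np.asarray(d)[...,None]
    s=(z-C[2])/w[...,2]
    return C+w*s[...,None]
def proj(c,P):
    q,_=cv2.projectPoints(np.array(P,float).reshape(-1,3),np.array(c['rvec'],float),np.array(c['tvec'],float),np.array([[c['fx'],0,c['cx']],[0,c['fy'],c['cy']],[0,0,1.]]),None)
    return q.reshape(-1,2)
E
python3 - <<'E'
from h import *
o=bot.get_obs(); print({k:np.round(v,3) for k,v in o.items()})
for n in ('top','scene'):
    p,d,c=snap(n,n+'0'); print(n,c)
E
```

```text
pics
{'time_s': np.float64(0.0), 'q': array([-1.346,  0.629,  0.038,  1.518, -0.027,  0.996, -0.02 ]), 'dq': array([ 0.001, -0.002,  0.001, -0.   ,  0.001, -0.001,  0.001]), 'joint_efforts': array([ 0.0000e+00, -5.4972e+01,  1.1430e+00, -1.8663e+01, -5.2000e-02,
        2.4000e-02,  0.0000e+00]), 'tcp_pos': array([186.16 , 622.104, 204.6  ]), 'eef_rot': array([3.142e+00, 2.000e-03, 1.280e+00]), 'contact_force': array([-0.007,  0.233, -0.43 ]), 'wrist_torque': array([ 0.008,  0.014, -0.017]), 'finger_gap': np.float64(94.148)}
top {'fx': 388.345289719593, 'fy': 388.345289719593, 'cx': 319.11923757279527, 'cy': 206.81178470837634, 'rvec': array([ 2.15330792, -2.20022576,  0.09441556]), 'tvec': array([144.21134302, 592.10119577, 856.01232011])}
scene {'fx': 471.72203077447267, 'fy': 471.72203077447267, 'cx': 324.39406687005805, 'cy': 194.59756501808593, 'rvec': array([ 1.36611574,  2.35599933, -0.76995049]), 'tvec': array([ 156.86614518, -421.26191712, 1230.10912692])}
```

View pics/top0.png

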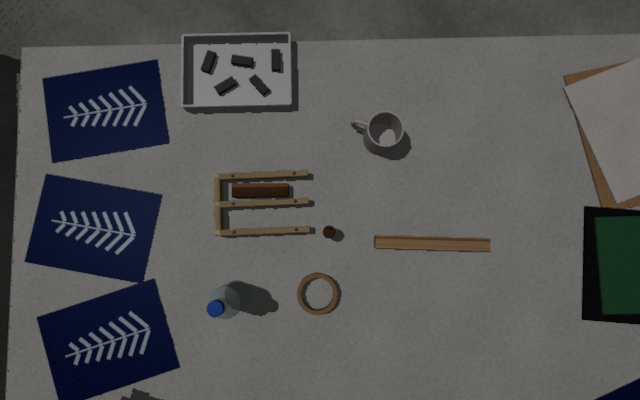

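View pics/scene0.png

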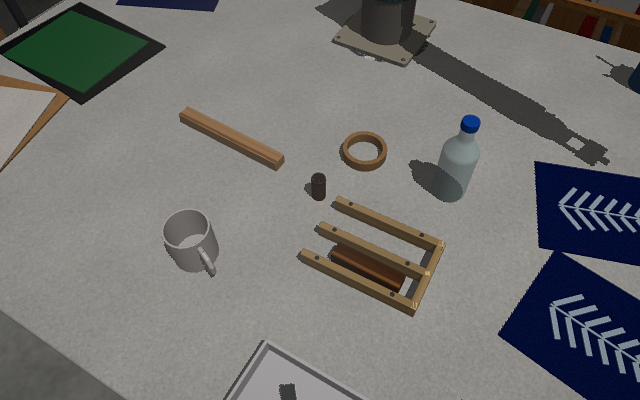

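The top view shows the moulding from (375,242) to (490,245) and the rack at columns 215–310. The empty bay lies between rows 205 and 228, and the post is at (330,232). The mug is at (384,130), the tape at (318,294) and the bottle at (222,302). Next I'll measure these.

Run:
```python
from h import *
f=np.load('pics/top0.npz'); c={k:f[k] for k in('fx','fy','cx','cy','rvec','tvec')}
c={k:(float(v) if v.ndim==0 else v) for k,v in c.items()}
p,d=f['p'],f['d']
v,u=np.mgrid[0:400,0:640]
W=world(c,u,v,d=d); Z=W[...,2]
print('table z',np.median(Z[250:380,400:560]), 'cam',-cv2.Rodrigues(c['rvec'])[0].T@c['tvec'])
def blob(name,r,zlo,zhi):
    m=np.zeros(Z.shape,bool); m[r[0]:r[1],r[2]:r[3]]=1
    m&=(Z>zlo)&(Z<zhi)&(d>0)
    P=W[m]; rect=cv2.minAreaRect(P[:,:2].astype(np.float32))
    print(name,m.sum(),'z',np.round(np.percentile(P[:,2],[5,50,95]),1),'mean',np.round(P.mean(0),1),'rect',np.round(rect[0],1),np.round(rect[1],1),round(rect[2],2))
    return P
P=blob('mould',(220,265,360,510),12,40)
e=np.linalg.svd(P[:,:2]-P[:,:2].mean(0),full_matrices=False)[2][0]; print('dir',e, np.arctan2(e[1],e[0]))
blob('post',(215,245,318,345),20,70); blob('posttop',(215,245,318,345),50,70)
blob('rack',(160,245,205,316),29,40)
blob('offc',(180,200,225,295),15,29)
blob('mug',(100,165,345,410),30,100);blob('tape',(265,320,290,345),12,35);blob('bottle',(270,330,200,250),40,200)
big=cv2.resize(cv2.cvtColor(p,cv2.COLOR_RGB2BGR)[150:320,195:355],None,fx=4.5,fy=3.5*4.5/3.5,interpolation=cv2.INTER_CUBIC)
big=cv2.resize(cv2.cvtColor(p,cv2.COLOR_RGB2BGR)[155:255,200:350],None,fx=5,fy=5,interpolation=cv2.INTER_CUBIC)
cv2.imwrite('pics/crop0.png',cv2.convertScaleAbs(big,alpha=1.6))
```

```text
table z 0.20538445402013394 cam [518.56104939 132.07696959 904.31628418]
mould 1534 z [22.6 25.3 27.9] mean [ 508.8 -122.    25.2] rect [ 508.8 -122.5] [259.  30.] 87.13
dir [-0.05008701 -0.99874486] -1.6209043052129721
post 129 z [52.8 54.7 57.4] mean [538.4 110.9  54.6] rect [538. 111.] [26.2 26.2] 44.07
posttop 127 z [52.9 54.7 57.4] mean [538.6 110.8  54.8] rect [538. 111.] [26.2 26.2] 44.07
rack 1920 z [29.5 31.8 34.1] mean [607.5 274.7  31.8] rect [608.4 262.3] [141.9 213.1] 1.18
offc 769 z [21.6 24.7 27.4] mean [637.9 265.9  24.6] rect [634.3 265.8] [128.7  37.8] 89.01
mug 803 z [34.5 68.  86. ] mean [760.6  -9.6  65.1] rect [754.5  -2.5] [ 79.3 105.3] 9.51
tape 558 z [18.1 23.5 26.4] mean [400.8 139.8  23.1] rect [401.1 140.3] [89.7 90.5] 89.3
bottle 1137 z [ 59.7 130.4 190.4] mean [407.1 313.7 133. ] rect [403.2 320.3] [64.9 58.3] 28.75
```

View pics/crop0.png

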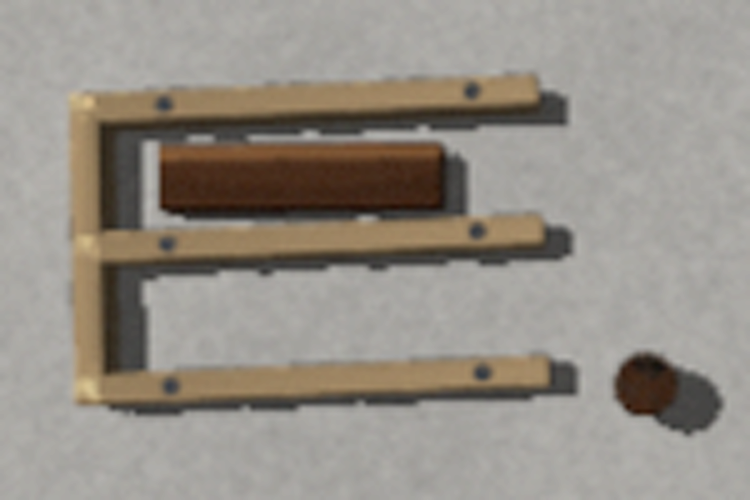

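```bash
cat >> h.py <<'E'
def load(fn):
    f=np.load('pics/'+fn+'.npz'); c={k:f[k] for k in('fx','fy','cx','cy','rvec','tvec')}
    return f['p'],f['d'],{k:(float(v) if v.ndim==0 else v) for k,v in c.items()}
def rel(cmd,tgt):
    """cmd=(x,y,z,yaw) commanded; tgt list of same -> rows"""
    x,y,z,a=cmd
    for t in tgt:
        D=np.array(t[:3])-[x,y,z]
        s=[D@[np.cos(a),np.sin(a),0],D@[np.sin(a),-np.cos(a),0],-D[2]]
        print(np.round(np.array(s)/1000,4), 'rz',round(-(t[3]-a)/np.radians(60),4))
E
python3 - <<'E'
from h import *
p,d,c=load('top0'); v,u=np.mgrid[0:400,0:640]; W=world(c,u,v,d=d)
m=np.zeros(d.shape,bool); m[160:245,205:316]=1; m&=(W[...,2]>28)&(W[...,2]<40)
P=world(c,u[m],v[m],z=32.)
for lo,hi in((530,556),(590,620),(655,690)):
    Q=P[(P[:,0]>lo)&(P[:,0]<hi)&(P[:,1]<350)]
    k=np.polyfit(Q[:,1],Q[:,0],1); print(len(Q),Q[:,:2].min(0),Q[:,:2].max(0),'x at y=150',np.polyval(k,150),'yaw deg',-np.degrees(np.arctan(k[0])))
rel((186.34,622.73,205.48,1.28),[(186.34,622.73,260,1.28),(450,300,260,1.591),(465,-122,260,1.591)])
E
```

```text
539 [535.68979453 155.06562068] [552.66101609 348.1577386 ] x at y=150 546.6113137584471 yaw deg 1.1695993915922922
527 [600.17678614 156.10780098] [616.22734641 348.15592505] x at y=150 610.2016060322854 yaw deg 1.0603217168415218
515 [663.79918656 157.16318474] [680.15701885 348.1541515 ] x at y=150 674.2721880262999 yaw deg 1.2038603857476646
[ 0.      0.     -0.0545] rz -0.0
[-0.2336  0.3451 -0.0545] rz -0.297
[-0.6336  0.4805 -0.0545] rz -0.297
```

Emit:
apply_moves(
  steps=[
    [0, 0, -0.0545, 0, 0, 0, 1],
    [-0.026, 0.038, -0.0545, 0, 0, -0.05, 1],
    [-0.052, 0.077, -0.0545, 0, 0, -0.1, 1],
    [-0.078, 0.115, -0.0545, 0, 0, -0.15, 1],
    [-0.104, 0.153, -0.0545, 0, 0, -0.2, 1],
    [-0.13, 0.192, -0.0545, 0, 0, -0.25, 1],
    [-0.156, 0.23, -0.0545, 0, 0, -0.297, 1],
    [-0.182, 0.268, -0.0545, 0, 0, -0.297, 1],
  ],
)

```text
time_s: 0.9
tcp_pos: [391.7, 369.7, 259.8]
eef_rot: [-3.141, 0.0, 1.592]
contact_force: [0.4, -0.3, 0.3]
finger_gap: 93.9
```

Emit:
apply_moves(
  steps=[
    [-0.048, 0.008, 0, 0, 0, 0, 1],
    [-0.096, 0.016, 0, 0, 0, 0, 1],
    [-0.144, 0.024, 0, 0, 0, 0, 1],
    [-0.192, 0.032, 0, 0, 0, 0, 1],
    [-0.24, 0.04, 0, 0, 0, 0, 1],
    [-0.288, 0.048, 0, 0, 0, 0, 1],
    [-0.336, 0.056, 0, 0, 0, 0, 1],
    [-0.384, 0.064, 0, 0, 0, 0, 1],
  ],
)

```text
time_s: 1.7
tcp_pos: [462.5, -13.0, 259.9]
eef_rot: [-3.142, -0.0, 1.591]
contact_force: [0.8, -0.6, 0.4]
finger_gap: 93.9
```

Emit:
apply_moves(
  steps=[
    [-0.045, 0, 0.01, 0, 0, 0, 1],
    [-0.085, 0, 0.04, 0, 0, 0, 1],
    [-0.111, 0, 0.08, 0, 0, 0, 1],
    [-0.111, 0, 0.125, 0, 0, 0, 1],
    [-0.111, 0, 0.17, 0, 0, 0, 1],
    [-0.111, 0, 0.21, 0, 0, 0, 1],
    [-0.111, 0, 0.24, 0, 0, 0, 1],
    [-0.111, 0, 0.25, 0, 0, 0, 1],
  ],
)

```text
time_s: 2.5
tcp_pos: [462.7, -121.6, 7.2]
eef_rot: [-3.136, -0.001, 1.591]
contact_force: [-0.4, 0.5, 0.5]
finger_gap: 94.1
```

Run:
```python
from h import *
p,d,c=snap('top','top1'); o=bot.get_obs(); print(o['tcp_pos'],o['eef_rot'],o['contact_force'],o['time_s'])
cv2.imwrite('pics/top1c.png',cv2.convertScaleAbs(cv2.resize(cv2.cvtColor(p,cv2.COLOR_RGB2BGR)[100:340,300:540],None,fx=2.5,fy=2.5),alpha=1.5))
p,d,c=snap('wrist','wr1')
```

```text
[ 462.99447676 -121.66925071    7.33826633] [-3.13674186e+00 -1.24466666e-03  1.59090714e+00] [ 0.1168264   0.16845795 -1.44902225] 2.55
```

View pics/top1c.png

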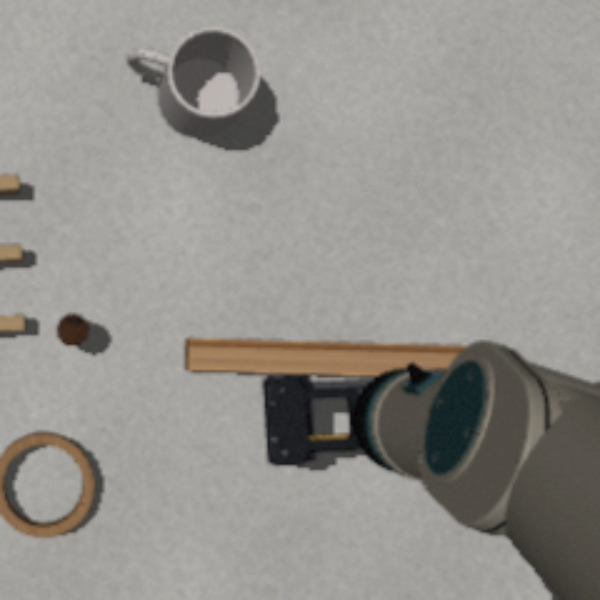

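View pics/wr1.png

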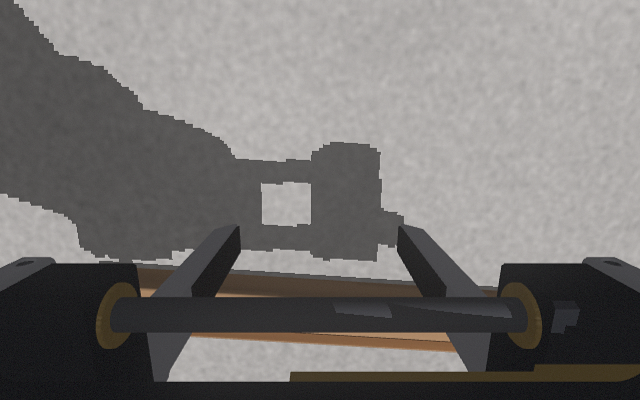

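Emit:
apply_moves(
  steps=[
    [0, 0.012, 0, 0, 0, 0, 1],
    [0, 0.024, 0, 0, 0, 0, 1],
    [0, 0.036, 0, 0, 0, 0, 1],
    [0, 0.048, 0, 0, 0, 0, 1],
    [0, 0.058, 0, 0, 0, 0, 1],
    [0, 0.068, 0, 0, 0, 0, 1],
    [0, 0.076, 0, 0, 0, 0, 1],
    [0, 0.082, 0, 0, 0, 0, 1],
  ],
)

```text
time_s: 3.4
tcp_pos: [547.4, -120.4, 10.4]
eef_rot: [3.141, 0.0, 1.591]
contact_force: [-2.2, -0.2, 1.9]
finger_gap: 94.0
```

```bash
cat >> h.py <<'E'
O=np.array([578.4,155.0]); A=0.0200
def torack(P):
    D=np.asarray(P)[...,:2]-O; return np.stack([D[...,0]*np.cos(A)+D[...,1]*np.sin(A),-D[...,0]*np.sin(A)+D[...,1]*np.cos(A)],-1)
def mould(fn):
    """top view: fit moulding by colour+height; robust to arm occlusion: prints visible extent in rack frame"""
    p,d,c=load(fn); v,u=np.mgrid[0:400,0:640]; W=world(c,u,v,d=d)
    r,g,b=[p[...,i].astype(int) for i in range(3)]
    m=(W[...,2]>14)&(W[...,2]<34)&(d>0)&(r-b>25)
    K=torack(W); m&=(K[...,1]<120)&(K[...,1]>-450)&(K[...,0]>-140)&(K[...,0]<140)&~((abs(K[...,0])>23)&(K[...,1]>-15))
    n,l,s,_=cv2.connectedComponentsWithStats(m.astype(np.uint8)); 
    for i in range(1,n):
        if s[i,4]<60: continue
        q=l==i; Q=torack(world(c,u[q],v[q],z=25.))
        # centre line: midpoints per image column
        mids=[];
        for col in np.unique(u[q]):
            k=v[q][u[q]==col]; 
            if len(k)>=9: mids.append(Q[(u[q]==col)].mean(0))
        mids=np.array(mids)
        if len(mids)<8: continue
        k=np.polyfit(mids[:,1],mids[:,0],1)
        ye=Q[:,1]; print('comp',s[i,4],'y',ye.min().round(1),ye.max().round(1),'width',len(Q)/len(mids),'slope(deg)',np.degrees(np.arctan(k[0])).round(2),'x@ends',np.polyval(k,[ye.min(),ye.max()]).round(1),'mid x',np.polyval(k,ye.mean()).round(1))
def look(fn,r=(130,300,280,600)):
    p,d,c=snap('top',fn); o=bot.get_obs(); print('t',o['time_s'],'tcp',o['tcp_pos'].round(1),'rack',torack(o['tcp_pos'][:2]).round(1),'yaw',o['eef_rot'][2],'F',o['contact_force'].round(1))
    cv2.imwrite('pics/'+fn+'c.png',cv2.convertScaleAbs(cv2.resize(cv2.cvtColor(p,cv2.COLOR_RGB2BGR)[r[0]:r[1],r[2]:r[3]],None,fx=2.4,fy=2.4),alpha=1.5))
    mould(fn)
E
python3 -c "
from h import *
mould('top0'); mould('top1'); look('top2')"
```

```text
comp 1476 y -404.9 -145.9 width 12.834782608695653 slope(deg) 4.03 x@ends [-84.8 -66.5] mid x -75.6
comp 1280 y -394.9 -145.9 width 12.8 slope(deg) 3.01 x@ends [-80.8 -67.7] mid x -73.7
t 3.45 tcp [ 548.7 -120.3   10.2] rack [ -35.2 -274.7] yaw 1.5914125249966604 F [-0.2 -0.3  0.5]
comp 396 y -213.4 -144.4 width 12.774193548387096 slope(deg) 0.45 x@ends [-12.3 -11.8] mid x -12.0
```

View pics/top2c.png

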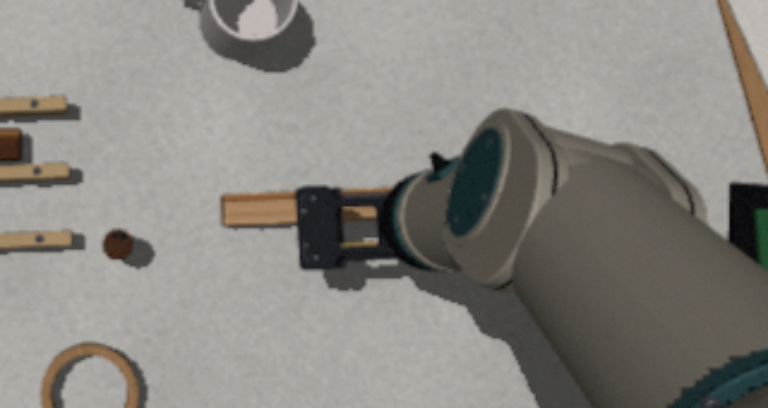

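Emit:
apply_moves(
  steps=[
    [0, 0.002, 0, 0, 0, 0, 1],
    [0, 0.004, 0, 0, 0, 0, 1],
    [0, 0.006, 0, 0, 0, 0, 1],
    [0, 0.008, 0, 0, 0, 0, 1],
    [0, 0.01, 0, 0, 0, 0, 1],
    [0, 0.011, 0, 0, 0, 0, 1],
    [0, 0.012, 0, 0, 0, 0, 1],
    [0, 0.012, 0, 0, 0, 0, 1],
  ],
)

```text
time_s: 4.25
tcp_pos: [559.2, -120.2, 10.0]
eef_rot: [3.141, 0.0, 1.591]
contact_force: [-0.9, -0.1, -1.0]
finger_gap: 93.6
```

```bash
python3 -c "
from h import *
look('top3')"
```

```text
t 4.3 tcp [ 559.2 -120.2   10. ] rack [ -24.7 -274.7] yaw 1.5910173047557257 F [-0.6 -0.5 -0. ]
comp 391 y -213.2 -144.9 width 13.033333333333333 slope(deg) 0.06 x@ends [-0.4 -0.3] mid x -0.3
```

```bash
python3 -c "
from h import *
print(bot.get_obs()['q'].round(3))
rel((558.8,-120.0,10,1.591),[(535,-121,10,1.591),(535,-121,80,1.591),(585,-310,80,0.02)])"
```

```text
[ 0.102  0.8    0.096  1.882 -0.153  0.466  1.897]
[-0.0005 -0.0238 -0.    ] rz -0.0
[-0.0005 -0.0238 -0.07  ] rz -0.0
[-0.1905  0.0224 -0.07  ] rz 1.5002
```

Emit:
apply_moves(
  steps=[
    [0, -0.024, 0, 0, 0, 0, 1],
    [0, -0.024, -0.04, 0, 0, 0, 1],
    [0, -0.024, -0.08, 0, 0, 0, 1],
    [-0.04, -0.01, -0.08, 0, 0, 0.14, -1],
    [-0.08, 0, -0.08, 0, 0, 0.28, -1],
    [-0.12, 0.01, -0.08, 0, 0, 0.42, -1],
    [-0.155, 0.018, -0.08, 0, 0, 0.56, -1],
    [-0.19, 0.022, -0.08, 0, 0, 0.7, -1],
  ],
  squeeze=20,
)

```text
time_s: 5.1
tcp_pos: [585.9, -311.3, 90.3]
eef_rot: [3.14, -0.001, 0.853]
contact_force: [0.4, 0.1, -0.6]
finger_gap: 57.3
```

Emit:
apply_moves(
  steps=[
    [0, 0, 0, 0, 0, 0.14, -1],
    [0, 0, 0, 0, 0, 0.28, -1],
    [0, 0, 0, 0, 0, 0.42, -1],
    [0, 0, 0.01, 0, 0, 0.56, -1],
    [0, 0, 0.03, 0, 0, 0.7, -1],
    [0, 0, 0.055, 0, 0, 0.8, -1],
    [0, 0, 0.075, 0, 0, 0.8, -1],
    [0, 0, 0.08, 0, 0, 0.8, -1],
  ],
)

```text
time_s: 5.9
tcp_pos: [583.6, -308.5, 7.7]
eef_rot: [-3.14, 0.003, 0.021]
contact_force: [0.1, 0.1, 0.2]
finger_gap: 0.5
```

```bash
python3 -c "
from h import *
look('top4',(150,300,280,600)); o=bot.get_obs(); print(o['finger_gap'],o['q'].round(2)); snap('wrist','wr4'); snap('scene','sc4')"
```

```text
t 5.95 tcp [ 583.9 -308.9    8.1] rack [  -3.8 -463.9] yaw 0.020687103923477723 F [ 0.3  0.4 -0.7]
comp 1469 y -403.6 -145.0 width 12.885964912280702 slope(deg) 0.03 x@ends [0.2 0.3] mid x 0.2
-0.026278419702798525 [ 0.18  0.94  0.48  1.63 -0.6   0.73  0.97]
```

View pics/top4c.png

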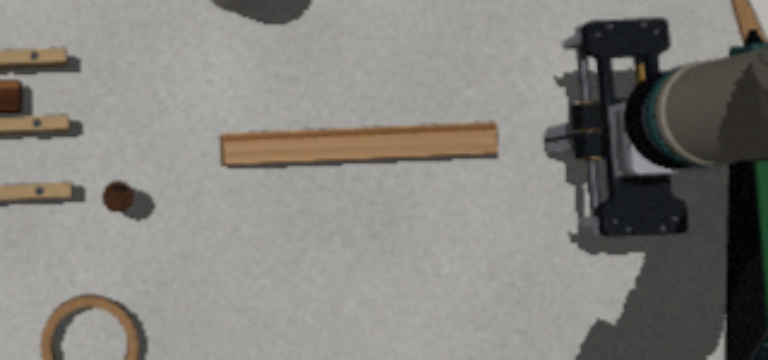

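View pics/wr4.png

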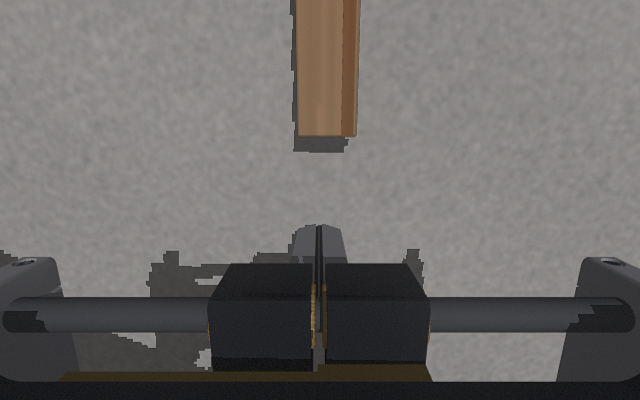

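View pics/sc4.png

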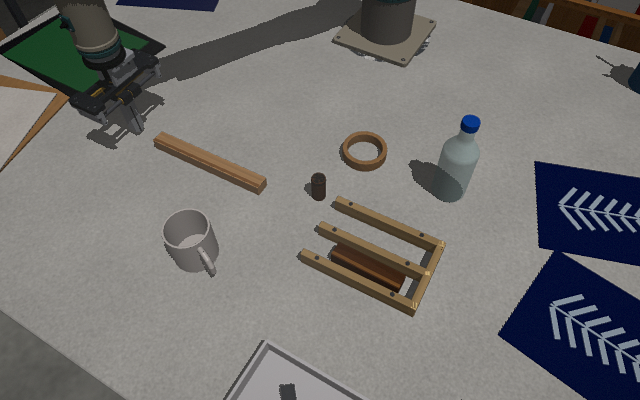

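```bash
python3 -c "
from h import *
p,d,c=load('wr4'); o=bot.get_obs(); print(c['cx'],c['cy'])
print(torack(world(c,np.array([296,347,358]),np.array([135,136,136]),z=25.)), torack(world(c,np.array([299,330]),np.array([5,5]),z=25.)))
print('tcp',torack(o['tcp_pos'][:2]),proj(c,o['tcp_pos']))
print(torack(world(c,np.array([295,318,346]),np.array([240,240,240]),z=10.)))
"
```

```text
318.41893612494636 197.29884872073373
[[ -16.0778971  -402.96585659]
 [   9.48102857 -403.48332977]
 [  14.99380922 -403.4886513 ]] [[ -13.65491688 -344.59653118]
 [   0.50674644 -344.61917462]]
tcp [  -2.64751365 -465.06852613] [[322.28450901 240.38060397]]
[[ -18.83712007 -464.98992265]
 [  -5.18599075 -464.99493167]
 [  11.42781818 -465.00102779]]
```

Emit:
apply_moves(
  steps=[
    [0.0025, -0.025, 0, 0, 0, 0, -1],
    [0.0025, -0.045, 0, 0, 0, 0, -1],
    [0.0025, -0.055, 0, 0, 0, 0, -1],
    [0.0025, -0.068, 0, 0, 0, 0, -1],
    [0.0025, -0.082, 0, 0, 0, 0, -1],
    [0.0025, -0.096, 0, 0, 0, 0, -1],
    [0.0025, -0.11, 0, 0, 0, 0, -1],
    [0.0025, -0.12, 0, 0, 0, 0, -1],
  ],
)

```text
time_s: 6.85
tcp_pos: [584.8, -188.0, 9.9]
eef_rot: [-3.141, 0.0, 0.021]
contact_force: [-0.5, -1.8, 2.2]
finger_gap: 0.2
```

```bash
python3 -c "
from h import *
look('top5',(150,300,200,520))"
```

```text
t 6.9 tcp [ 584.8 -185.6    9.6] rack [  -0.4 -340.7] yaw 0.022866235497234877 F [0.4 1.  0.6]
comp 1480 y -334.9 -75.5 width 12.982456140350877 slope(deg) 0.04 x@ends [-1.  -0.9] mid x -1.0
```

View pics/top5c.png

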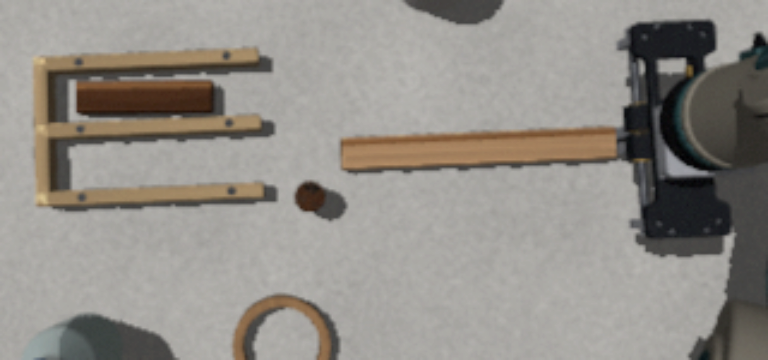

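Emit:
apply_moves(
  steps=[
    [0, -0.012, 0, 0, 0, 0, -1],
    [0.0002, -0.026, 0, 0, 0, 0, -1],
    [0.0004, -0.04, 0, 0, 0, 0, -1],
    [0.0006, -0.054, 0, 0, 0, 0, -1],
    [0.0008, -0.068, 0, 0, 0, 0, -1],
    [0.001, -0.082, 0, 0, 0, 0, -1],
    [0.001, -0.094, 0, 0, 0, 0, -1],
    [0.001, -0.102, 0, 0, 0, 0, -1],
  ],
)

```text
time_s: 7.7
tcp_pos: [583.6, -85.8, 9.8]
eef_rot: [-3.141, 0.0, 0.021]
contact_force: [0.2, -1.4, -0.2]
finger_gap: 0.4
```

```bash
python3 -c "
from h import *
look('top6',(150,300,200,520))"
```

```text
t 7.75 tcp [583.6 -84.3   9.7] rack [   0.4 -239.4] yaw 0.02265051298414611 F [-0.2  0.8  0.4]
comp 1470 y -230.4 25.2 width 13.008849557522124 slope(deg) -0.05 x@ends [ 0.  -0.2] mid x -0.1
```

View pics/top6c.png

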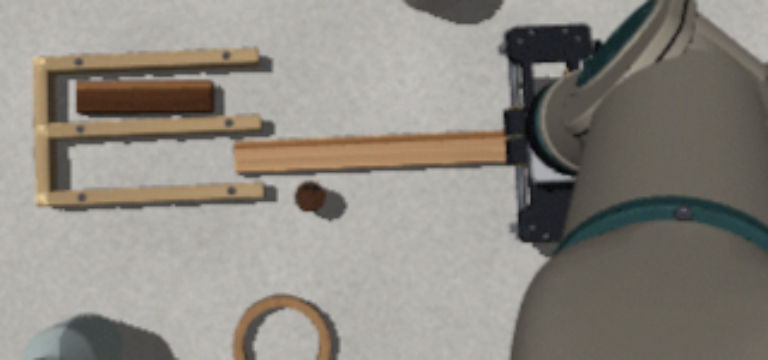

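Emit:
apply_moves(
  steps=[
    [0, -0.013, 0, 0, 0, 0, -1],
    [0, -0.028, 0, 0, 0, 0, -1],
    [0, -0.043, 0, 0, 0, 0, -1],
    [0, -0.058, 0, 0, 0, 0, -1],
    [0, -0.074, 0, 0, 0, 0, -1],
    [0, -0.09, 0, 0, 0, 0, -1],
    [0, -0.105, 0, 0, 0, 0, -1],
    [0, -0.115, 0, 0, 0, 0, -1],
  ],
)

```text
time_s: 8.55
tcp_pos: [581.2, 29.6, 9.8]
eef_rot: [-3.141, 0.0, 0.022]
contact_force: [0.2, -1.7, 1.5]
finger_gap: 0.2
```

```bash
python3 -c "
from h import *
look('top7',(150,300,200,520));print(bot.get_obs()['q'].round(2))"
```

```text
t 8.6 tcp [581.   31.6   9.6] rack [ 1.000e-01 -1.234e+02] yaw 0.02360268578708724 F [ 0.5  0.9 -0.2]
comp 1219 y -94.0 120.3 width 13.25 slope(deg) -0.08 x@ends [-0.  -0.3] mid x -0.1
[-0.4   0.87  0.5   1.86 -0.71  0.6   0.57]
```

View pics/top7c.png

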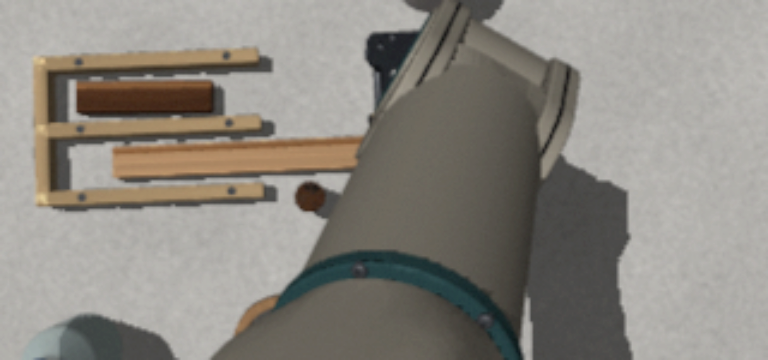

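Emit:
apply_moves(
  steps=[
    [0, -0.01, 0, 0, 0, 0, -1],
    [0, -0.02, 0, 0, 0, 0, -1],
    [0, -0.03, 0, 0, 0, 0, -1],
    [0, -0.038, 0, 0, 0, 0, -1],
    [0, -0.044, 0, 0, 0, 0, -1],
    [0, -0.049, 0, 0, 0, 0, -1],
    [0, -0.053, 0, 0, 0, 0, -1],
    [0, -0.055, 0, 0, 0, 0, -1],
  ],
)

```text
time_s: 9.4
tcp_pos: [580.2, 82.7, 9.9]
eef_rot: [-3.142, 0.0, 0.02]
contact_force: [0.8, -0.1, -0.9]
finger_gap: 0.3
```

```bash
sed -i 's/K\[...,1\]<120/K[...,1]<198/' h.py; python3 -c "
from h import *
look('top8',(150,300,200,520));snap('scene','sc8')"
```

```text
t 9.45 tcp [580.2  82.9   9.9] rack [  0.4 -72.1] yaw 0.020606521614652706 F [-0.3  0.3 -0.8]
comp 1112 y -5.3 192.9 width 13.238095238095237 slope(deg) -0.25 x@ends [ 0.7 -0.2] mid x 0.2
```

View pics/top8c.png

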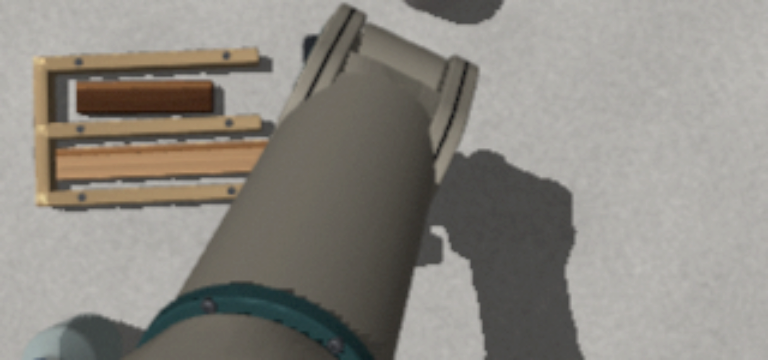

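View pics/sc8.png

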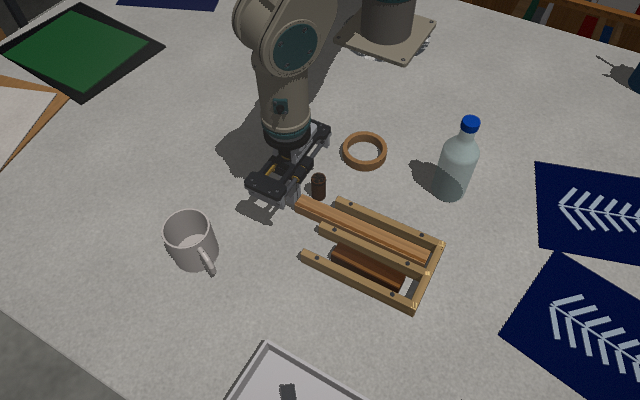

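Emit:
apply_moves(
  steps=[
    [0, -0.0015, 0, 0, 0, 0, -1],
    [0, -0.003, 0, 0, 0, 0, -1],
    [0, -0.0045, 0, 0, 0, 0, -1],
    [0, -0.006, 0, 0, 0, 0, -1],
    [0, -0.007, 0, 0, 0, 0, -1],
    [0, -0.0075, 0, 0, 0, 0, -1],
    [0, -0.0075, 0, 0, 0, 0, -1],
  ],
)

```text
time_s: 10.2
tcp_pos: [580.3, 87.3, 10.1]
eef_rot: [3.138, -0.0, 0.019]
contact_force: [-0.7, -5.6, 0.5]
finger_gap: 0.6
```

```bash
sed -i 's/K\[...,1\]<198/K[...,1]<206/' h.py; python3 -c "
from h import *
look('top9',(150,300,200,520)); mould('top8')"
```

```text
t 10.25 tcp [580.3  87.3  10.1] rack [  0.5 -67.8] yaw 0.018708634244922973 F [-0.2 -6.6  0.9]
comp 1082 y 6.0 199.3 width 13.525 slope(deg) -0.15 x@ends [0.7 0.2] mid x 0.4
comp 1112 y -5.3 192.9 width 13.238095238095237 slope(deg) -0.25 x@ends [ 0.7 -0.2] mid x 0.2
```

Emit:
apply_moves(
  steps=[
    [0, 0.01, 0, 0, 0, 0, -1],
    [0, 0.03, 0, 0, 0, 0, -1],
    [0, 0.06, 0, 0, 0, 0, -1],
    [0, 0.09, -0.03, 0, 0, 0, -1],
    [0, 0.13, -0.07, 0, 0, 0, -1],
    [0, 0.17, -0.11, 0, 0, 0, -1],
    [0, 0.21, -0.14, 0, 0, 0, -1],
    [0, 0.25, -0.15, 0, 0, 0, -1],
  ],
)

```text
time_s: 11.05
tcp_pos: [586.5, -157.0, 161.6]
eef_rot: [-3.14, -0.004, 0.023]
contact_force: [0.9, 0.4, 0.4]
finger_gap: 0.8
```

```bash
python3 -c "
from h import *
look('top10',(90,320,190,510));p,d,c=load('top10'); v,u=np.mgrid[0:400,0:640]; W=world(c,u,v,d=d); K=torack(W)
m=(abs(K[...,0])<10)&(K[...,1]>-50)&(K[...,1]<190); print('top z',np.percentile(W[...,2][m],[5,50,95]))
for n,r,lo,hi in(('offc',(180,200,225,295),15,29),('mug',(100,165,345,410),30,100),('tape',(265,320,290,345),12,35),('bottle',(270,330,200,250),40,200)):
    q=(W[...,2]>lo)&(W[...,2]<hi)&(v>=r[0])&(v<r[1])&(u>=r[2])&(u<r[3]); print(n,W[q].mean(0).round(1))"
```

```text
t 11.1 tcp [ 586.2 -170.2  164.7] rack [   1.3 -325.3] yaw 0.011363827066835475 F [ 1.2 -7.2  3.2]
comp 1496 y -59.8 199.3 width 13.12280701754386 slope(deg) 0.05 x@ends [0.2 0.4] mid x 0.3
top z [22.17021437 24.90507526 27.30896158]
offc [637.8 265.5  24.5]
mug [760.5  -9.5  64.9]
tape [400.8 139.9  23.1]
bottle [407.  313.7 133.1]
```

View pics/top10c.png

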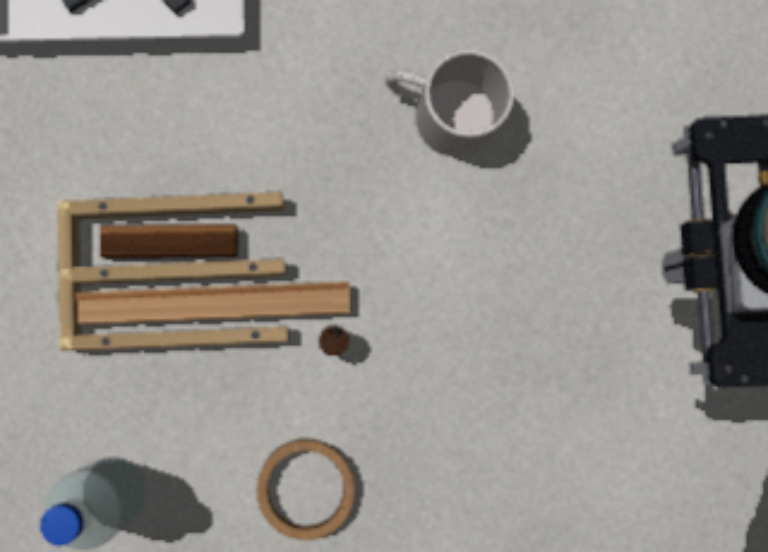

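The moulding spans rack y -59.8 to 199.3, with its middle at about 70 mm, x at 0.3 mm and an angle of 0.05°. It lies flat with its top at 25 mm, and the bystanders haven't moved. I'll hand it in.

```bash
python3 -c "
from plant import job
print(job.finish_job())"
```

```text
the job is handed in; nothing more can be done
None
```

The moulding is fully home against the end stop in the empty bay, and I handed the job in at about 11 s of the 54 s allowed. No verdict was reported.

**What I did:** I pushed the moulding sideways with both open fingertips at once, which squared it up with the bay and brought it onto the middle line. So I did not nudge its ends one at a time. Then I shut the fingers, pushed it lengthwise past the post and into the bay until it met the stop (about 6.6 N), and backed the arm away.

**Last checks, from the top camera:**

| Check | Measured | Required |
|---|---|---|
| Moulding ends (rack y) | -59.8 and 199.3 mm | – |
| Moulding middle (rack y) | about 70 mm | 60 to 75 mm |
| Offset from the middle line (rack x) | 0.3 mm | within ±15 mm |
| Angle to the bay | 0.05° | below 6.9° (0.12 rad) |
| Height of its top face | 24.9 mm (25 mm means flat on the table) | underside below 5 mm |

- **Bystanders:** the offcut, mug, bottle and tape all measured within 0.5 mm of where they started.
- **Disagreement:** camera and arm positions differed by about 1.5 to 3 mm sideways. I allowed for this when lining up the lengthwise push.
- **Force reading:** the arm still showed about 7 N just after backing away. It was clear of everything in the picture, so I took this as the arm slowing down. I did not take another reading or picture after that.

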